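Load a module into the test dock past its sprung dust flap

ROBOT

A 6-joint arm with a two-finger parallel gripper is mounted at the origin on the work surface. World frame = base frame: x ahead of the robot, y to its left, z up, the work surface at z = 0. Lengths are in mm, angles in degrees, forces in N, time in s.
With the tool pointing down it reaches from about 275 to 825 mm from the base axis. Payload 4.9 kg.
Tool frame: the origin (TCP) lies at the very end of the fingers, on their centre line; the grasp point (between the pads) lies 19 mm behind it; y points along the fingers, x is the direction in which the jaws open and shut, and the axes are right-handed (so a half turn about y gives the same grasp; the last joint's range is limited). The gripper opens to 85 mm and grips with 20 to 120 N. Pads are 22 mm wide; open, the fingers measure 114 mm over their backs; the gripper's body (76 mm by 85 mm) begins 54 mm behind the grasp point. The pads swing forward as they close: fully open they stand 13 mm farther back than shut.
Start: joints at [59.118, 18.69, -11.035, 60.275, 0, 82.311], TCP at [216.606, 505.57, 231.281] pointing down, gripper open.
Joint ranges: [-152.03, 152.03], [-55.5, 102.48], [-74.3, 77.21], [-110.64, 120.58], [-84.22, 78.4], [-180, 180]. Speed limits (degrees/s): [147.25, 147.25, 180, 180, 180, 180].

INTERFACE

Orientations are given as a 3x3 rotation matrix whose columns are the frame's x, y, z axes.
In Python, from plant import * gives the robot as it stands.
- The arm moves only by the tool servo_tool, never from a script. Its argument "moves" is a list of rows, each a list of 2 entries, a list of its own where there are three numbers: the shift along the tool's x, y, z in m, then the turn, a rotation vector about the tool's x, y, z in degrees. In form: [[[dx, dy, dz], [rx, ry, rz]], ...]. A call has 1 to 8 rows; each row is the pose to reach, as a shift and turn from the pose measured when the call began, along the tool's axes at that moment; what a row does not reach only later rows make up. A row lasts 1/12 s, in which the tool goes at most 41.7 mm and 7.16 degrees, less where a joint would pass 70% of its speed; a pose out of reach is approached as far as the arm can. A call with a gripper value outside its range is refused whole. "jaw" is the opening, from 0 (shut) to 1 (fully open), set as the call begins (left out, the last holds). The fingers move at their own pace and stop on an object; the grip force is fixed at half the most. Time passes only in rows, so rows that repeat a pose let the fingers close. It gives the time, the measured TCP pose, the force and the opening at its end, in the units of the state.
- get_state(): the state, without advancing time (a new reading comes with each control period).
- capture(name): name is "scene" or "top" or "wrist"; returns a dict with "frame" (420x560x3 uint8, red, green, blue), "fov_y" (degrees; the focal length in pixels is half the picture's height over the tangent of half this angle, whatever the lens; pixels are square), "cx", "cy" (the principal point, pixels), "k1" (the pictures are not rectified: a ray, as slopes to the right and down, at radius r is drawn at 1 + k1 r^2 times it, then the intrinsics apply), "rvec" (rotation vector, rad) and "tvec" (3), from world to camera coordinates, as OpenCV has them; the wrist camera has in their place "T_tool_cam" (4x4, takes a point from camera to tool coordinates, whose origin is the TCP and whose axes are the tool frame's). Camera axes: x right, y down, z forward; pixel columns grow to the right and rows downward; lengths in mm; the calibration is good to about 2 mm. A picture is of the moment at which its call begins: read the wrist's pose just before it. There is no depth.
- job_done(): hands the job in, once; it reports no verdict.
The state is a dict: "time_s": time; "joint_pos": joint angles; "joint_velocities": joint speeds; "tau": joint torques, N m; "ee_pos": TCP position; "tool_rot": TCP orientation; "contact_force": force on the tool from outside, world axes, zero at the start; "torque": the same for the moment, N m; "finger_gap": finger opening in mm.
Only numpy, scipy, OpenCV 4.12 (cv2) and the standard library are available. Lean on these libraries where they do the work, as an engineer would, in place of code of your own. Each camera call takes 0.05 s, during which the arm holds its last target.

TASK

Take the orange plug-in module from the rack and load it into the grey test dock: push the dock's sprung dust flap open with the module's own foot, well away from the hinge, and keep it held open while you feel along the slot with the foot for the floating socket, then seat the module fully home and let go. Be gentle: never lean on the dock, flap or socket with more than about 20 N, and leave the other modules and everything else on the bench where they are.

Things in the scene. Friction and masses are not known exactly. Their poses are not given: they have to be found in the camera images.
- orange_mid (a point): (all sizes in mm) centre of an upright plug-in module in orange plastic: body 56 (x) x 14 (y) x 106, green foot below, 120 high in all, 0.2 kg. x along width, y through thickness, z up; both faces alike, either way round will do. Grip it across the 14, within 30 of its top: only the top 56 stay free in the dock. Mass varies.
- orange_foot (a point): centre of the underside of the orange module's foot, 60 below orange_mid, same axes
- orange: the orange module, THE one to load; origin at the underside of its foot. The foot is 30 (x) x 8 (y) x 14 high, centred under the body; the body's lower face around it forms the shoulders. It stands in one of the rack's pockets, which one varies.
- rack: black rack 90 (x) x 250 (y) x 20 high, origin under its centre; three pockets in a row along its y, 90 apart, which take only the modules' feet (pocket about 3 longer and wider than the foot); the shoulders rest on the rack's top. Modules lift straight out. Which module is in which pocket varies.
- blue_mid (a point): centre of a like module, blue, also in the rack; leave it
- white_mid (a point): centre of a like module, white, also in the rack; leave it
- dock: fixed grey test dock 170 (x) x 130 (y) x 85 high, origin under its centre, on the bench. In its flat top is a slot 92 (x) x 36 (y), centred, closed by a sprung flap. The well below has the same outline, straight walls, down to a black socket plate 50 below the top. dock_lane is 85 above this origin and 8.5 to its -y side.
- dock_lane (a point): in the plane of the dock's top, over the middle of the lane where the module goes down upright, its width along this x; z up. The slot's plain wall is 9.5 away at -y (2.5 free beside the module), the flap's hinge 26.5 away at +y, the slot's ends at x -46 and +46. When fully home the module's shoulders rest on the socket plate and its foot's underside is 64 below this point.
- well: the socket unit fixed in the bottom of the dock; origin on the bench straight under dock_lane. Its black plate lies 50 below dock_lane and has one hole for the foot, 35 (x) x 14 (y), in the lane as to y, but up to 14 to either side of this origin in x: different each time, hidden, not measured; feel for it. It does not shift sideways. The plate is sprung: gives way from about 6 N, 1.5 N more per mm, hard stop after 6 mm.
- flap (a joint): angle of the aluminium dust flap in the slot: 0 shut (level, 2 below the dock's top), growing as it swings down into the well, to 1.5 rad. Plate 90 (x) x 34 (y) x 3, hinged along the slot's +y side, free edge with a red line at the -y side. A spring shuts it: about 2 N opens it at the free edge, several times that near the hinge.
- flap_hinge (a point): fixed point on the hinge line, in its middle, 3.5 below the dock's top; the line runs along this x. In the lane the foot pushes the flap open with up to about 8 N; the flap then leans on the module's face at about 0.9 rad with some 4 N, pushing it towards the -y wall, and stays so when the module is home.
- jar: small glass jar, 56 wide, 75 high, bystander
- flask: white bottle, 44 wide, 110 high, bystander
- driver: screwdriver lying on the bench, bystander
- brush: brush lying on the bench, bystander
- board: bare green circuit board, 100 x 70 x 6, bystander
- tray: red parts tray 110 x 90 x 30, bystander
There are look-alikes about, which are no part of the job. Leave any purple look-alike of the dock alone.

How it is judged:
By the outcome, as a careful person would: the job done as asked, in the order asked, and still so for the second after the job is handed in, with the robot touching nothing.
It also fails if it takes over 54 s, if anything falls off the work surface, if the arm or the gripper's body presses on something with over 40 N, if the wrist force passes 120 N, or if a joint passes its speed limit or range.

## Working session

There is one attempt and no reset: what is moved stays moved. The work goes in short steps, Python scripts to look and compute and a tool call to move; the robot and the scene stay as the last step left them, time stands still between calls to the robot, and variables do not carry over. Pictures are saved under pics/ and viewed, and the job is handed in when it is done.

Besides the shell and the picture viewer there is one more tool, called after ">>>" as name(argument=value, ...) on one line, values as JSON. servo_tool: Moves the arm, as the interface text tells. Its arguments: {"type":"object","properties":{"moves":{"type":"array","items":{"type":"array"}},"jaw":{"type":"number"}},"required":["moves"]}

```bash
mkdir -p pics; ls; python3 - <<'E'
from plant import *
import cv2
s=get_state()
print({k:s[k] for k in ("time_s","ee_pos","tool_rot","contact_force","finger_gap")})
for n in ("scene","top","wrist"):
    c=capture(n); cv2.imwrite(f"pics/{n}0.png",c["frame"][:,:,::-1])
    print(n,{k:v for k,v in c.items() if k!="frame"})
E
```

```text
pics
{'time_s': 0.0, 'ee_pos': array([216.29589207, 505.05201557, 230.50625284]), 'tool_rot': array([[ 3.93850324e-01, -8.56927935e-04, -9.19174188e-01],
       [ 9.19173021e-01, -1.47897551e-03,  3.93851202e-01],
       [-1.69693821e-03, -9.99998539e-01,  2.05170055e-04]]), 'contact_force': array([0.64575103, 0.05664439, 0.5176764 ]), 'finger_gap': 85.30224260350258}
scene {'fov_y': 42.3624944938628, 'cx': 275.6423011677047, 'cy': 197.75623349037306, 'k1': -0.021500262911935287, 'rvec': array([ 1.14728169,  2.53993646, -0.79505562]), 'tvec': array([ 417.41757501, -325.68811504, 1962.30984287])}
top {'fov_y': 45.94789469326546, 'cx': 273.0004640670266, 'cy': 209.59152268198798, 'k1': 0.05506888085669088, 'rvec': array([ 2.12201713, -2.06119237,  0.23753141]), 'tvec': array([ -27.59370768,  632.12267914, 1423.80184898])}
wrist {'fov_y': 64.82869971085839, 'cx': 279.4294306212882, 'cy': 212.93813474666524, 'k1': -0.079918333730739, 'T_tool_cam': array([[ 9.99999814e-01, -2.25317846e-05,  6.09774517e-04,
        -6.69013345e-01],
       [-5.91283912e-04, -2.82615032e-01,  9.59233232e-01,
        -1.42668155e+02],
       [ 1.50718208e-04, -9.59233414e-01, -2.82614993e-01,
         7.13711981e+01],
       [ 0.00000000e+00,  0.00000000e+00,  0.00000000e+00,
         1.00000000e+00]])}
```

View pics/scene0.png

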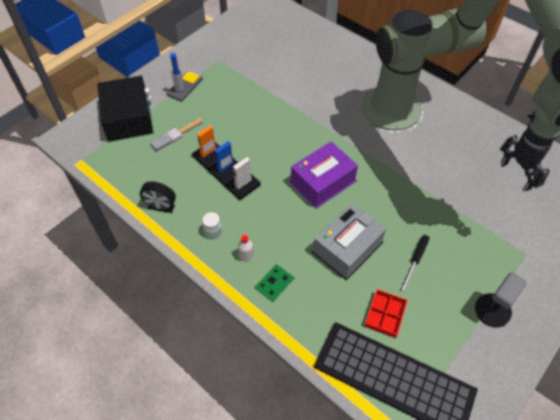

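View pics/top0.png

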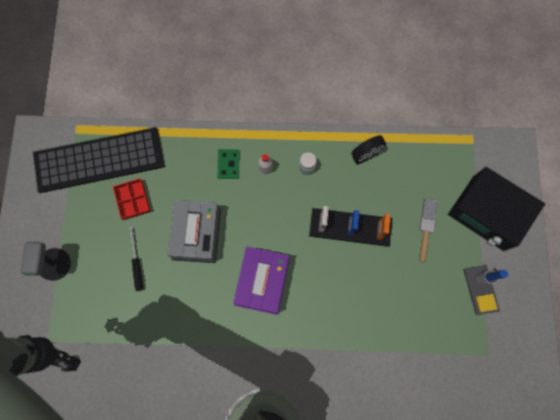

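View pics/wrist0.png

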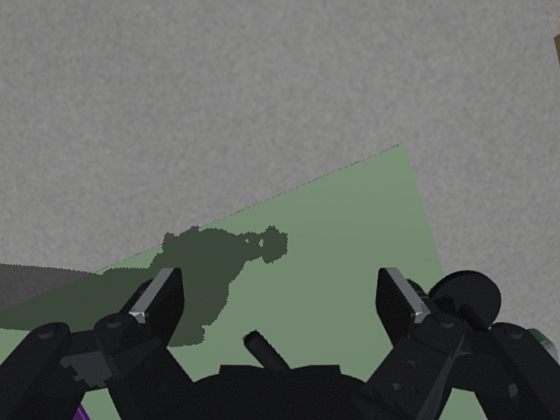

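The top view shows the rack at about (351,227). Its modules are white (325,217), blue (354,222) and orange (385,226). The grey dock is at (195,231), and the purple look-alike at (262,280) is to be left alone. I'll enlarge the crops to confirm.

```bash
cat > h.py <<'E'
import numpy as np, cv2
def K(c):
    f=210/np.tan(np.radians(c["fov_y"]/2)); return f
def rays(c,px,T=None):
    """px Nx2 -> origin, dirs in world"""
    px=np.atleast_2d(np.array(px,float)); f=K(c)
    d=(px-[c["cx"],c["cy"]])/f
    u=d.copy()
    for _ in range(20): u=d/(1+c["k1"]*(u**2).sum(1,keepdims=True))
    v=np.c_[u,np.ones(len(u))]
    if "rvec" in c:
        R=cv2.Rodrigues(np.array(c["rvec"]))[0]; return -R.T@c["tvec"], v@R
    M=T@c["T_tool_cam"]; return M[:3,3], v@M[:3,:3].T
def plane(c,px,z,T=None):
    o,d=rays(c,px,T); return o+d*((z-o[2])/d[:,2])[:,None]
def proj(c,P,T=None):
    P=np.atleast_2d(np.array(P,float))
    if "rvec" in c:
        R=cv2.Rodrigues(np.array(c["rvec"]))[0]; q=P@R.T+c["tvec"]
    else:
        M=np.linalg.inv(T@c["T_tool_cam"]); q=P@M[:3,:3].T+M[:3,3]
    u=q[:,:2]/q[:,2:]; r=(u**2).sum(1,keepdims=True)
    return u*(1+c["k1"]*r)*K(c)+[c["cx"],c["cy"]]
def pose(s):
    T=np.eye(4); T[:3,:3]=s["tool_rot"]; T[:3,3]=s["ee_pos"]; return T
def crop(fr,x0,y0,x1,y1,k,name):
    cv2.imwrite(name,cv2.resize(np.ascontiguousarray(fr[y0:y1,x0:x1,::-1]),None,fx=k,fy=k,interpolation=cv2.INTER_CUBIC))
E
python3 - <<'E'
from plant import *
from h import *
import pickle
t=capture("top"); s=capture("scene"); pickle.dump((t,s),open("cams.pkl","wb"))
crop(t["frame"],150,180,410,320,3,"pics/topc.png")
crop(s["frame"],180,110,400,285,3.5,"pics/scenec.png")
print(get_state()["time_s"])
E
```

```text
0.25
```

View pics/topc.png

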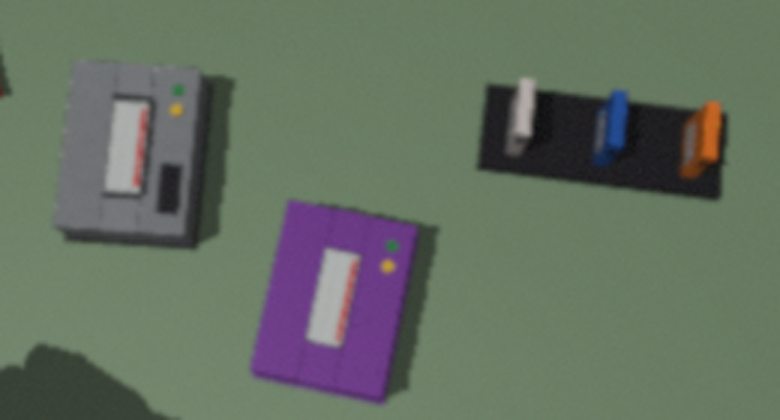

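View pics/scenec.png

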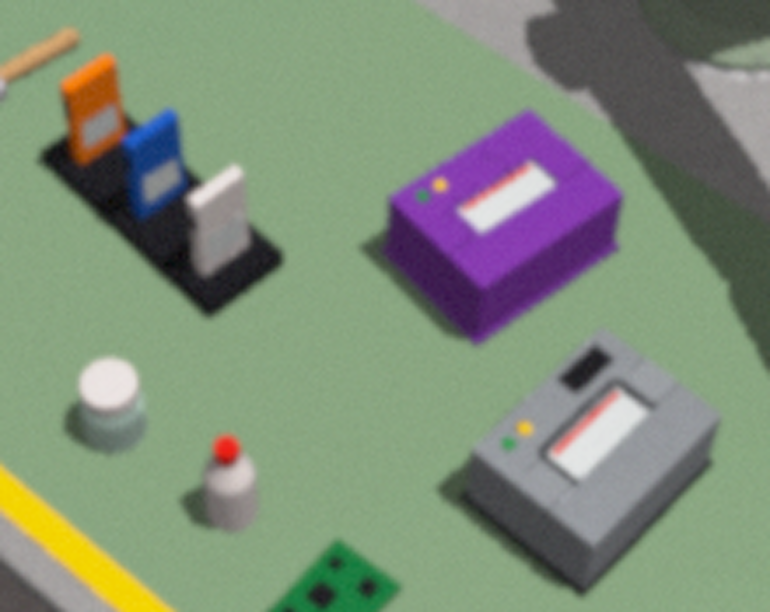

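The orange module is the right-hand one in the top view, at (385,226). It is the only orange upright with a foot in the rack. The grey dock has its red line, the free edge, on the world -y side. The slot is at crop (127,147), which is full-image (192,229).

```bash
python3 - <<'E'
from h import *
import pickle
t,s=pickle.load(open("cams.pkl","rb"))
for n,c in (("top",t),("scene",s)):
    hsv=cv2.cvtColor(c["frame"],cv2.COLOR_RGB2HSV)
    for nm,lo,hi in (("orange",(5,170,120),(16,255,255)),("blue",(105,150,60),(120,255,255))):
        m=cv2.inRange(hsv,lo,hi); nn,l,st,ce=cv2.connectedComponentsWithStats(m)
        for i in range(1,nn):
            if st[i,4]>30: print(n,nm,st[i],ce[i].round(1), cv2.minAreaRect(np.argwhere(l==i)[:,::-1].astype(np.float32)))
# rough: top view, crop px -> full
f=lambda L:[(150+x/3,180+y/3) for x,y in L]
print("dock top corners",plane(t,f([(74,62),(205,70),(195,243),(55,228)]),85).round(1))
print("flap corners",plane(t,f([(113,99),(150,99),(140,193),(106,190)]),84).round(1))
print("rack top corners",plane(t,f([(488,86),(727,113),(718,198),(479,169)]),20).round(1))
print("orange top line",plane(t,f([(715,104),(700,178)]),[130]).round(1) if 0 else '')
g=lambda L:[(180+x/3.5,110+y/3.5) for x,y in L]
print("scene dock corners",plane(s,g([(605,332),(718,418),(583,540),(467,458)]),85).round(1))
print("scene rack",plane(s,g([(283,258),(210,312),(42,157)]),20).round(1))
print("scene orange top",plane(s,g([(63,90),(108,58),(118,66),(70,98)]),126).round(1))
E
```

```text
top orange [383 214   7  19 105] [386.2 223.2] ((386.244873046875, 223.06207275390625), (5.647092819213867, 18.186960220336914), 4.763641834259033)
top blue [348 211  12  24 144] [354.5 222.3] ((354.4588317871094, 222.93528747558594), (8.677218437194824, 24.40467643737793), 12.52880859375)
top blue [486 271  22   9 119] [496.5 274.9] ((496.47467041015625, 274.8904113769531), (5.996253967285156, 20.911935806274414), 77.00537872314453)
scene orange [198 126  18  30 242] [205.5 138.7] ((206.3056640625, 140.63018798828125), (27.76613998413086, 15.11166000366211), 79.3803482055664)
scene blue [  16    0   68   53 2333] [50.4 23. ] ((50.0882682800293, 19.859317779541016), (63.13642501831055, 50.3605842590332), 58.671302795410156)
scene blue [  97   22   61   54 1960] [130.   48.4] ((130.3845977783203, 49.07691955566406), (39.38371276855469, 58.798221588134766), 56.3099365234375)
scene blue [171  54   8  20  71] [174.3  63.5] ((174.17074584960938, 63.463417053222656), (19.83542251586914, 3.911210060119629), 77.90524291992188)
scene blue [215 142  18  31 264] [222.5 155.3] ((223.18919372558594, 157.13514709472656), (28.605422973632812, 16.111101150512695), 80.53767395019531)
dock top corners [[649.5 287.9  85. ]
 [645.  155.9  85. ]
 [470.6 155.9  85. ]
 [481.6 293.5  85. ]]
flap corners [[612.7 246.3  84. ]
 [613.8 209.4  84. ]
 [518.5 213.   84. ]
 [520.6 246.6  84. ]]
rack top corners [[ 652.4 -132.8   20. ]
 [ 630.5 -380.5   20. ]
 [ 541.  -368.9   20. ]
 [ 563.9 -124.5   20. ]]
orange top line 
scene dock corners [[483.5 178.2  85. ]
 [490.6 300.2  85. ]
 [655.  284.8  85. ]
 [657.6 168.1  85. ]]
scene rack [[ 573.1 -114.3   20. ]
 [ 661.2 -123.2   20. ]
 [ 636.9 -368.3   20. ]]
scene orange top [[ 620.9 -337.7  126. ]
 [ 566.5 -334.7  126. ]
 [ 567.3 -320.7  126. ]
 [ 623.3 -326.   126. ]]
```

>>> servo_tool(moves=[[[-0.122,-0.06,-0.433],[0,-22,0]],[[-0.122,-0.06,-0.433],[0,-22,0]],[[-0.122,-0.06,-0.433],[0,-22,0]],[[-0.122,-0.06,-0.433],[0,-22,0]],[[-0.122,-0.06,-0.433],[0,-22,0]],[[-0.122,-0.06,-0.433],[0,-22,0]],[[-0.122,-0.06,-0.433],[0,-22,0]],[[-0.122,-0.06,-0.433],[0,-22,0]]])

```text
time_s: 0.92
ee_pos: [465.9, 303.6, 273.9]
tool_rot: [[0.021, -0.0, -1.0], [1.0, -0.001, 0.021], [-0.001, -1.0, 0.0]]
contact_force: [1.0, 0.2, 0.4]
finger_gap: 85.5
```

>>> servo_tool(moves=[[[-0.08,-0.016,-0.102],[0,0,0]],[[-0.08,-0.016,-0.102],[0,0,0]],[[-0.08,-0.016,-0.102],[0,0,0]],[[-0.08,-0.016,-0.102],[0,0,0]],[[-0.08,-0.016,-0.102],[0,0,0]],[[-0.08,-0.016,-0.102],[0,0,0]]])

```text
time_s: 1.42
ee_pos: [565.8, 221.4, 289.3]
tool_rot: [[0.022, -0.002, -1.0], [1.0, -0.0, 0.022], [-0.0, -1.0, 0.002]]
contact_force: [-0.4, 1.8, 0.8]
finger_gap: 85.3
```

```bash
cat > look.py <<'E'
import sys,pickle
from plant import *
from h import *
n=sys.argv[1]
s=get_state(); c=capture("wrist"); pickle.dump((s,c),open(n+".pkl","wb"))
cv2.imwrite(f"pics/{n}.png",c["frame"][:,:,::-1]); print(s["time_s"],s["ee_pos"].round(1),s["joint_pos"].round(1),s["contact_force"].round(2))
E
python3 look.py dock1
```

```text
1.4167 [565.8 221.4 289.3] [14.4 23.5  4.5 71.1  0.  15.7] [-0.36  1.85  0.83]
```

View pics/dock1.png

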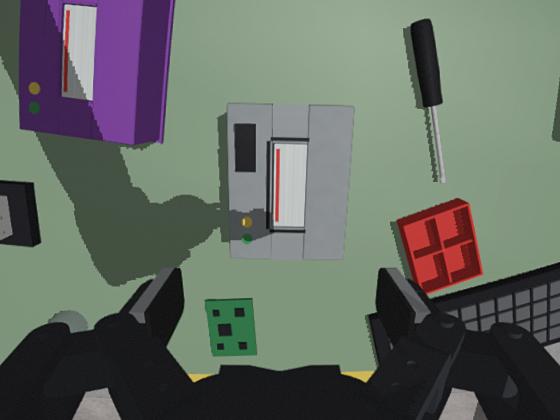

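```bash
python3 - <<'E'
from h import *
import pickle
s,c=pickle.load(open("dock1.pkl","rb"))
crop(c["frame"],215,90,365,270,3.3,"pics/dock1c.png")
T=pose(s)
print(plane(c,[(228,103),(354,106),(344,260),(229,258)],85,T).round(1))
E
```

```text
[[479.6 170.8  85. ]
 [485.1 297.8  85. ]
 [653.9 292.9  85. ]
 [648.4 161.2  85. ]]
```

View pics/dock1c.png

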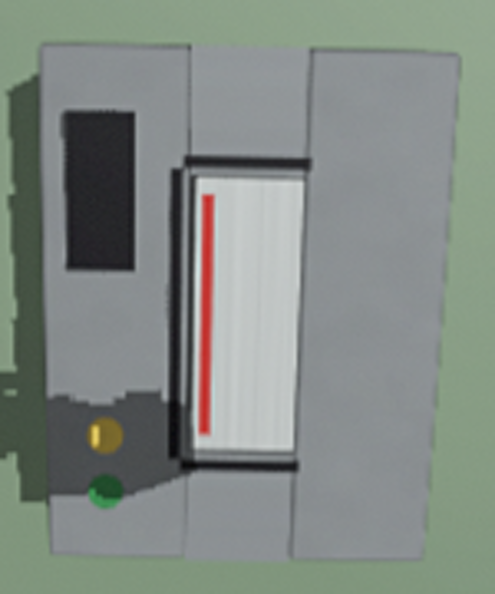

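```bash
python3 - <<'E'
from h import *
import pickle
s,c=pickle.load(open("dock1.pkl","rb"));T=pose(s)
f=lambda L:[(215+(x-1.1)/3.3,90+(y-1.1)/3.3) for x,y in L]
q=lambda n,L,z=85:print(n,plane(c,f(L),z,T)[:,:2].round(1).tolist())
q("outer TL TR BR BL",[(41,44),(460,54),(424,560),(50,553)])
q("left seam",[(190,46),(188,155),(184,472),(183,555)])
q("right seam",[(312,48),(309,158),(296,470),(290,557)])
q("slot x ends (top black in/out)",[(248,157),(248,168),(240,461),(240,469)])
q("flap corners z83",[(197,178),(307,180),(294,451),(192,449)],83)
q("black left",[(171,168),(182,168),(170,458),(180,458)])
E
```

```text
outer TL TR BR BL [[479.6, 169.9], [485.1, 297.9], [653.0, 291.9], [647.5, 162.3]]
left seam [[481.4, 215.3], [514.1, 213.8], [618.7, 209.5], [649.2, 208.3]]
right seam [[482.7, 252.5], [515.8, 251.5], [618.9, 247.3], [650.8, 245.3]]
slot x ends (top black in/out) [[515.1, 232.5], [518.5, 232.4], [615.2, 228.5], [618.1, 228.4]]
flap corners z83 [[521.4, 216.4], [522.7, 251.1], [612.8, 246.8], [611.3, 212.4]]
black left [[518.0, 208.4], [518.1, 211.8], [613.6, 205.0], [613.7, 208.3]]
```

>>> servo_tool(moves=[[[-0.5615,0,-0.0355],[0,4,0]],[[-0.5615,0,-0.0355],[0,4,0]],[[-0.5615,0,-0.0355],[0,4,0]],[[-0.5615,0,-0.0355],[0,4,0]],[[-0.5615,0,-0.0355],[0,4,0]],[[-0.5615,0,-0.0355],[0,4,0]],[[-0.5615,0,-0.0355],[0,4,0]],[[-0.5615,0,-0.0355],[0,4,0]]], jaw=0.6)

```text
time_s: 2.13
ee_pos: [579.0, -111.0, 289.9]
tool_rot: [[0.087, -0.002, -0.996], [0.996, 0.0, 0.087], [-0.0, -1.0, 0.002]]
contact_force: [1.2, 0.6, 0.5]
finger_gap: 51.1
```

>>> servo_tool(moves=[[[-0.228,0,-0.03],[0,0,0]],[[-0.228,0,-0.03],[0,0,0]],[[-0.228,0,-0.03],[0,0,0]],[[-0.228,0,-0.03],[0,0,0]],[[-0.228,0,-0.03],[0,0,0]],[[-0.228,0,-0.03],[0,0,0]],[[-0.228,0,-0.03],[0,0,0]],[[-0.228,0,-0.03],[0,0,0]]])

```text
time_s: 2.8
ee_pos: [589.1, -339.7, 289.2]
tool_rot: [[0.086, -0.003, -0.996], [0.996, 0.002, 0.086], [0.001, -1.0, 0.003]]
contact_force: [-0.6, 0.0, 0.5]
finger_gap: 51.0
```

```bash
python3 look.py or1
```

```text
2.8 [ 589.1 -339.7  289.2] [-36.2  32.2  18.5  76.4  -0.  -31.2] [-0.58  0.02  0.5 ]
```

View pics/or1.png

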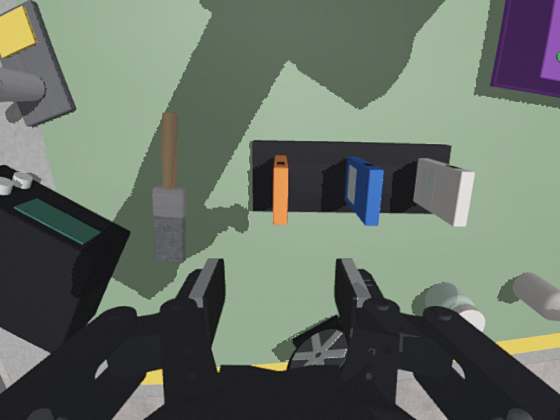

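The picture shows the orange module's top edge at about (281,190), standing in the rack's end pocket and centred between the fingers. The neighbour at (370,190) is blue. I'll measure the top face.

```bash
python3 - <<'E'
from h import *
import pickle
s,c=pickle.load(open("or1.pkl","rb"));T=pose(s)
crop(c["frame"],240,130,340,240,5,"pics/or1c.png")
hsv=cv2.cvtColor(c["frame"],cv2.COLOR_RGB2HSV)
m=cv2.inRange(hsv,(5,120,100),(18,255,255)); m[:130]=0;m[240:]=0;m[:,:240]=0;m[:,340:]=0
p=np.argwhere(m)[:,::-1]; r=cv2.minAreaRect(p.astype(np.float32)); b=cv2.boxPoints(r)
print(r,b.tolist()); print(plane(c,b,126,T).round(1).tolist()); print(T[:3,:3].round(4).tolist())
E
```

```text
((280.5, 189.0), (68.0, 15.0), 90.0) [[273.0, 155.0], [288.0, 155.0], [288.0, 223.0], [273.0, 223.0]]
[[551.3, -342.7, 126.0], [552.5, -329.0, 126.0], [618.0, -334.2, 126.0], [616.7, -348.7, 126.0]]
[[0.0865, -0.0028, -0.9962], [0.9963, 0.0016, 0.0865], [0.0014, -1.0, 0.003]]
```

View pics/or1c.png

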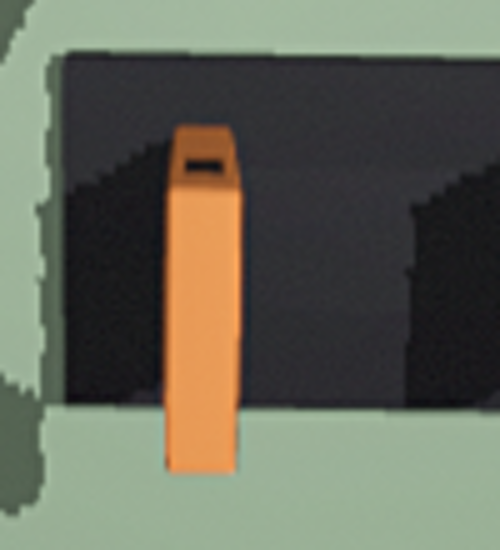

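```bash
python3 - <<'E'
from h import *
import pickle
s,c=pickle.load(open("or1.pkl","rb"));T=pose(s)
P=plane(c,[(240+x/5,130+y/5) for x,y in [(168,187),(242,187),(237,472),(167,472)]],126,T)
print(P.round(1).tolist(),P.mean(0).round(2))
a=(P[3]+P[2]-P[0]-P[1])/2; print("yaw",np.degrees(np.arctan2(a[1],a[0])),np.linalg.norm(a))
R=plane(c,[(240+x/5,130+y/5) for x,y in [(66,54),(66,404),(500,410),(500,58)]],20,T);print(R.round(1).tolist())
C=P.mean(0); d=np.array([C[0],C[1],94])-T[:3,3]; print("tool shift",(T[:3,:3].T@d).round(1))
E
```

```text
[[562.7, -343.2, 126.0], [563.9, -329.5, 126.0], [619.3, -334.9, 126.0], [618.1, -348.5, 126.0]] [ 591.03 -339.03  126.  ]
yaw -5.48024419895568 55.669294376146496
[[543.4, -368.2, 20.0], [632.0, -377.7, 20.0], [643.5, -265.5, 20.0], [553.3, -262.1, 20.0]]
tool shift [  0.5 195.2  -2.5]
```

>>> servo_tool(moves=[[[0.0005,0.04,-0.0025],[0,0.5,0]],[[0.0005,0.08,-0.0025],[0,0.5,0]],[[0.0005,0.12,-0.0025],[0,0.5,0]],[[0.0005,0.155,-0.0025],[0,0.5,0]],[[0.0005,0.18,-0.0025],[0,0.5,0]],[[0.0005,0.195,-0.0025],[0,0.5,0]],[[0.0005,0.195,-0.0025],[0,0.5,0]],[[0.0005,0.195,-0.0025],[0,0.5,0]]])

```text
time_s: 3.52
ee_pos: [591.4, -335.4, 94.6]
tool_rot: [[0.091, -0.004, -0.996], [0.996, 0.003, 0.091], [0.002, -1.0, 0.004]]
contact_force: [-0.2, -0.1, 0.9]
finger_gap: 51.2
```

```bash
python3 look.py or2
```

```text
3.5167 [ 591.4 -335.4   94.6] [-35.8  38.6   0.8  52.5  -0.  -30.6] [-0.2  -0.13  0.88]
```

View pics/or2.png

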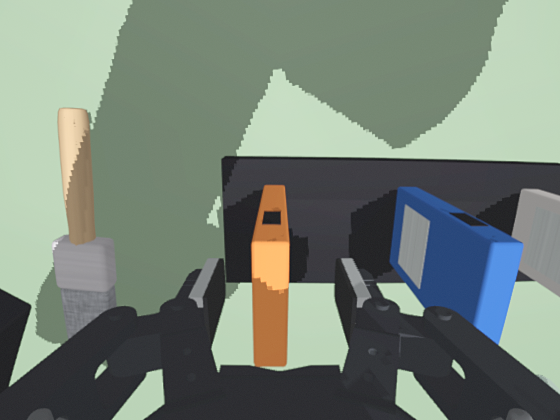

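The module's top is at about (271,300) and the finger centre line is at column 282, so I'm about 4 mm off. I'll correct that before closing.

>>> servo_tool(moves=[[[-0.004,0,0],[0,0.5,0]],[[-0.004,0,0],[0,0.5,0]]])

```text
time_s: 3.73
ee_pos: [593.4, -341.3, 98.7]
tool_rot: [[0.1, 0.002, -0.995], [0.995, -0.002, 0.1], [-0.001, -1.0, -0.002]]
contact_force: [0.1, -0.8, -0.1]
finger_gap: 51.1
```

>>> servo_tool(moves=[[[0,0,0],[0,0,0]],[[0,0,0],[0,0,0]],[[0,0,0],[0,0,0]],[[0,0,0],[0,0,0]],[[0,0,0],[0,0,0]],[[0,0,0],[0,0,0]]], jaw=0)

```text
time_s: 4.23
ee_pos: [594.0, -341.4, 99.6]
tool_rot: [[0.1, 0.003, -0.995], [0.995, -0.002, 0.1], [-0.001, -1.0, -0.003]]
contact_force: [1.3, 0.5, 5.3]
finger_gap: 13.1
```

```bash
python3 look.py or3; python3 -c "
import pickle;s,c=pickle.load(open('or3.pkl','rb'));print(s['finger_gap'],s['tool_rot'].round(4).tolist(),s['torque'])"
```

```text
4.2333 [ 594.  -341.4   99.6] [-36.1  38.5   1.4  52.8   0.  -30.3] [1.32 0.52 5.33]
13.126648459437295 [[0.0999, 0.0033, -0.995], [0.995, -0.0018, 0.0998], [-0.0014, -1.0, -0.0035]] [ 0.3627245  -0.01990488 -0.00121429]
```

View pics/or3.png

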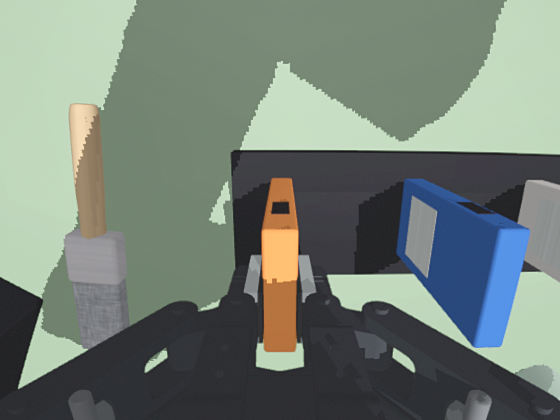

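>>> servo_tool(moves=[[[0,-0.01,0],[0,0,0]],[[0,-0.025,0],[0,0,0]],[[0,-0.06,0],[0,0,0]],[[0,-0.1,0],[0,0,0]],[[0,-0.14,0],[0,0,0]],[[0,-0.17,0],[0,0,0]],[[0,-0.18,0],[0,0,0]],[[0,-0.18,0],[0,0,0]]])

```text
time_s: 4.95
ee_pos: [594.5, -342.0, 283.2]
tool_rot: [[0.1, 0.008, -0.995], [0.995, -0.005, 0.1], [-0.005, -1.0, -0.008]]
contact_force: [-0.1, -0.0, -2.2]
finger_gap: 12.9
```

```bash
python3 look.py or4; python3 -c "
import pickle;s,c=pickle.load(open('or4.pkl','rb'));print(s['finger_gap'],s['tool_rot'].round(4).tolist(),s['torque'])"
```

```text
4.95 [ 594.5 -342.   283.2] [-36.1  32.3  17.8  74.9   0.  -30.3] [-0.13 -0.05 -2.2 ]
12.902806432558817 [[0.0999, 0.0078, -0.995], [0.995, -0.0054, 0.0999], [-0.0046, -1.0, -0.0083]] [ 0.0226829  -0.02970707  0.00293901]
```

View pics/or4.png

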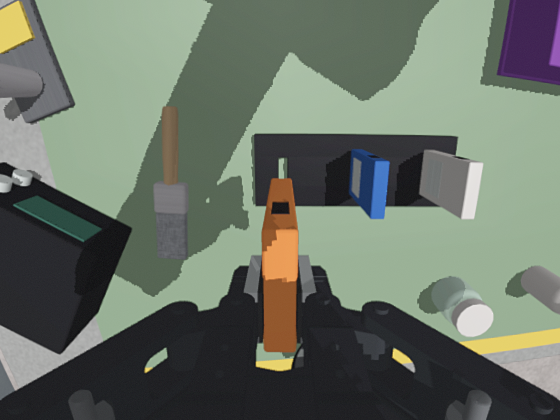

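```bash
cat > tgt.py <<'E'
import sys
from plant import *
from h import *
from scipy.spatial.transform import Rotation as Ro
def R_yaw(y):
    a=np.radians(y); x=np.array([np.cos(a),np.sin(a),0]); d=np.array([0,0,-1.]); return np.c_[x,d,np.cross(x,d)]
if __name__=="__main__":
    x,y,z,yaw=map(float,sys.argv[1:5]); s=get_state(); T=pose(s)
    print("t",s["time_s"],"shift m",(T[:3,:3].T@(np.array([x,y,z])-T[:3,3])/1000).round(4),"rot",Ro.from_matrix(T[:3,:3].T@R_yaw(yaw)).as_rotvec(degrees=True).round(2),"ee",s["ee_pos"].round(1),"F",s["contact_force"].round(1))
E
python3 - <<'E'
from h import *
import pickle
s,c=pickle.load(open("or4.pkl","rb"));T=pose(s)
crop(c["frame"],230,160,330,360,3.5,"pics/or4c.png")
E
python3 tgt.py 567 222 290 87.5
```

```text
t 5.0 shift m [ 0.5578 -0.0116  0.0827] rot [ 0.26 -3.23 -0.14] ee [ 593.6 -341.3  280. ] F [-0.7 -0.7 -2.1]
```

View pics/or4c.png

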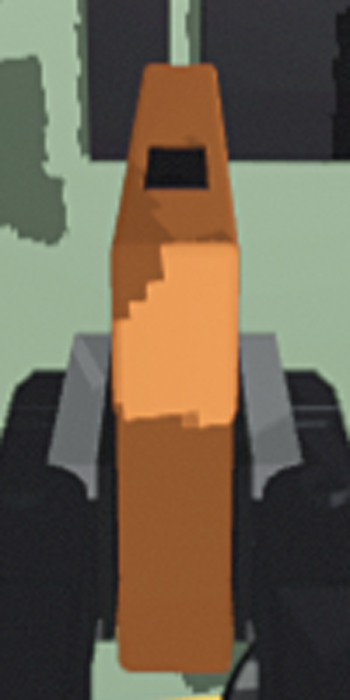

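```bash
python3 - <<'E'
from h import *
import pickle
s,c=pickle.load(open("or4.pkl","rb"));T=np.eye(4)
px=[(230+x/3.5,160+y/3.5) for x,y in [(113,241),(240,241),(232,668),(120,668)]]
o,d=rays(c,px,T)
for y in (-24,-26.4,-29):
    P=o+d*((y-o[1])/d[:,1])[:,None]; print(y,P.round(1).tolist(),P.mean(0).round(1))
o,d=rays(c,[(230+x/3.5,160+y/3.5) for x,y in [(145,66),(217,66)]],T)
for y in (76,80,84): print(y,(o+d*((y-o[1])/d[:,1])[:,None]).round(1).tolist())
E
```

```text
-24 [[-7.2, -24.0, 30.3], [6.6, -24.0, 30.3], [6.6, -24.0, -25.8], [-7.2, -24.0, -25.7]] [ -0.3 -24.    2.3]
-26.4 [[-7.1, -26.4, 31.1], [6.4, -26.4, 31.1], [6.5, -26.4, -23.8], [-7.1, -26.4, -23.8]] [ -0.3 -26.4   3.7]
-29 [[-6.9, -29.0, 32.0], [6.3, -29.0, 32.0], [6.3, -29.0, -21.7], [-7.0, -29.0, -21.6]] [ -0.3 -29.    5.2]
76 [[-6.0, 76.0, 30.9], [7.8, 76.0, 30.9]]
80 [[-6.1, 80.0, 30.2], [7.9, 80.0, 30.2]]
84 [[-6.2, 84.0, 29.4], [8.1, 84.0, 29.4]]
```

>>> servo_tool(moves=[[[0.558,-0.01,0.083],[0.3,-3.2,-0.2]],[[0.558,-0.01,0.083],[0.3,-3.2,-0.2]],[[0.558,-0.01,0.083],[0.3,-3.2,-0.2]],[[0.558,-0.01,0.083],[0.3,-3.2,-0.2]],[[0.558,-0.01,0.083],[0.3,-3.2,-0.2]],[[0.558,-0.01,0.083],[0.3,-3.2,-0.2]],[[0.558,-0.01,0.083],[0.3,-3.2,-0.2]],[[0.558,-0.01,0.083],[0.3,-3.2,-0.2]]])

```text
time_s: 5.67
ee_pos: [575.4, -6.0, 281.4]
tool_rot: [[0.045, -0.006, -0.999], [0.999, 0.002, 0.045], [0.001, -1.0, 0.006]]
contact_force: [0.7, -0.0, -2.5]
finger_gap: 13.0
```

```bash
python3 tgt.py 567 222 240 87.5
```

```text
t 5.6667 shift m [0.2274 0.0418 0.0183] rot [-0.37 -0.06  0.08] ee [575.4  -6.  281.4] F [ 0.7 -0.  -2.5]
```

>>> servo_tool(moves=[[[0.228,0.03,0.016],[-0.3,0,0]],[[0.228,0.03,0.016],[-0.3,0,0]],[[0.228,0.03,0.016],[-0.3,0,0]],[[0.228,0.03,0.016],[-0.3,0,0]],[[0.228,0.03,0.016],[-0.3,0,0]],[[0.228,0.03,0.016],[-0.3,0,0]],[[0.228,0.03,0.016],[-0.3,0,0]],[[0.228,0.03,0.016],[-0.3,0,0]]])

```text
time_s: 6.33
ee_pos: [567.2, 223.4, 248.1]
tool_rot: [[0.042, -0.007, -0.999], [0.999, -0.001, 0.042], [-0.001, -1.0, 0.007]]
contact_force: [0.1, -0.2, -1.5]
finger_gap: 13.1
```

```bash
python3 look.py d2;  python3 tgt.py 569 222 200 87.5; python3 - <<'E'
from plant import *
from h import *
for n in("top","scene"):
    c=capture(n); crop(c["frame"],*((140,170,250,290) if n=="top" else (290,130,410,290)),4.5 if n=="top" else 3.5,f"pics/{n}2.png")
E
```

```text
6.3333 [567.2 223.4 248.1] [14.5 24.9  0.7 66.2  0.1 16.9] [ 0.15 -0.18 -1.47]
t 6.3833 shift m [-0.0001  0.0489 -0.0015] rot [-0.33 -0.   -0.05] ee [567.8 222.2 248.9] F [ 0.5  0.2 -1.5]
```

View pics/d2.png

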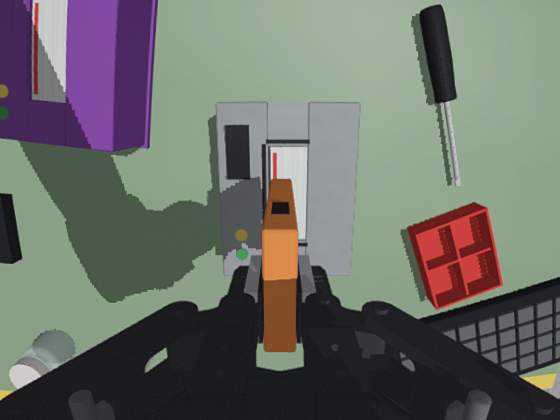

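View pics/scene2.png

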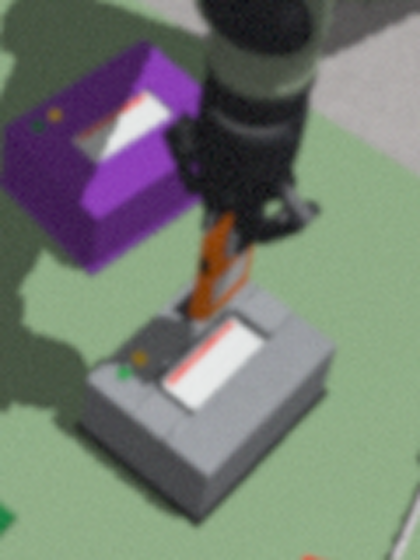

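```bash
python3 - <<'E'
from h import *
import pickle
s,c=pickle.load(open("d2.pkl","rb"))
crop(c["frame"],205,90,370,285,3,"pics/d2c.png")
E
```

```text
(no output)
```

View pics/d2c.png

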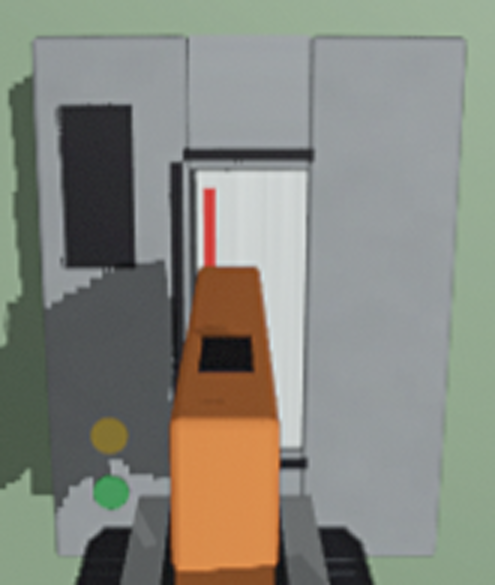

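```bash
python3 - <<'E'
from h import *
import pickle
s,c=pickle.load(open("d2.pkl","rb"));T=pose(s)
f=lambda L:[(205+(x-1)/3,90+(y-1)/3) for x,y in L]
def q(n,L,z=85):print(n,plane(c,f(L),z,T)[:,:2].round(1).tolist())
q("outer TL TR BR BL",[(34,37),(465,39),(435,556),(58,556)])
q("left seam",[(187,38),(187,148)])
q("right seam",[(314,38),(312,149),(303,470)])
q("black top in, bottom in/out",[(250,160),(295,460),(295,468)])
q("black left in",[(183,165),(179,340)])
q("flap",[(195,168),(309,169),(301,450)],83)
q("red",[(209,190)],83)
E
```

```text
outer TL TR BR BL [[479.6, 169.8], [485.3, 297.5], [653.6, 291.1], [648.2, 162.4]]
left seam [[482.1, 215.1], [514.1, 213.5]]
right seam [[483.6, 252.6], [516.0, 251.3], [620.0, 246.5]]
black top in, bottom in/out [[518.5, 232.4], [616.4, 243.9], [619.2, 243.8]]
black left in [[519.2, 212.0], [574.0, 207.8]]
flap [[520.4, 215.5], [522.1, 250.4], [613.7, 246.1]]
red [[527.3, 219.5]]
```

>>> servo_tool(moves=[[[0,0.02,0.011],[-0.3,0,0]],[[0,0.04,0.011],[-0.3,0,0]],[[0,0.049,0.011],[-0.3,0,0]],[[0,0.049,0.011],[-0.3,0,0]],[[0,0.049,0.011],[-0.3,0,0]],[[0,0.049,0.011],[-0.3,0,0]]])

```text
time_s: 6.98
ee_pos: [558.8, 221.3, 202.5]
tool_rot: [[0.047, 0.003, -0.999], [0.999, 0.001, 0.047], [0.001, -1.0, -0.003]]
contact_force: [-0.1, 0.4, -1.3]
finger_gap: 13.4
```

```bash
python3 look.py d3;  python3 tgt.py 556.3 222.7 190 87.5;  python3 tgt.py 556.3 222.7 190 87.5
```

```text
6.9833 [558.8 221.3 202.5] [14.6 25.  -5.8 58.9 -0.  17.3] [-0.08  0.43 -1.33]
t 7.0333 shift m [0.001  0.0127 0.0027] rot [ 0.23 -0.18  0.05] ee [558.9 221.5 202.7] F [-0.3 -0.1 -2.2]
t 7.0333 shift m [0.001  0.0127 0.0027] rot [ 0.23 -0.18  0.05] ee [558.9 221.5 202.7] F [-0.3 -0.1 -2.2]
```

View pics/d3.png

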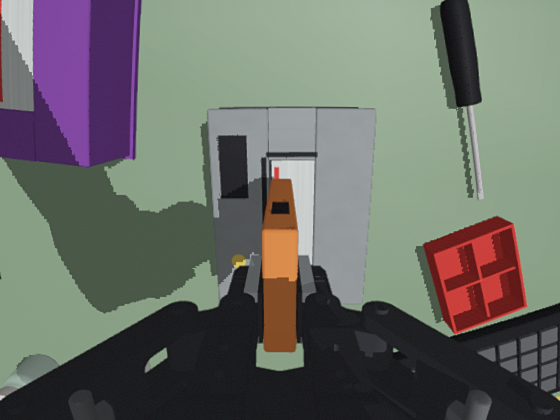

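>>> servo_tool(moves=[[[0.0009,0.01,0.0027],[0.2,-0.2,0]],[[0.0009,0.014,0.0027],[0.2,-0.2,0]],[[0.0009,0.014,0.0027],[0.2,-0.2,0]],[[0.0009,0.014,0.0027],[0.2,-0.2,0]]])

```text
time_s: 7.37
ee_pos: [555.9, 222.5, 188.3]
tool_rot: [[0.043, -0.0, -0.999], [0.999, 0.001, 0.043], [0.001, -1.0, 0.0]]
contact_force: [0.4, 0.4, -2.2]
finger_gap: 12.7
```

```bash
python3 look.py d4;  python3 tgt.py 556.3 222.7 175 87.5; python3 - <<'E'
from plant import *
from h import *
for n in("top","scene"):
    c=capture(n); crop(c["frame"],*((150,180,240,280) if n=="top" else (300,160,400,280)),5,f"pics/{n}4.png")
s=get_state(); print(s["ee_pos"])
from h import *
import pickle
s,c=pickle.load(open("d4.pkl","rb"))
crop(c["frame"],195,90,395,300,2.8,"pics/d4c.png")
E
```

```text
7.3667 [555.9 222.5 188.3] [14.7 25.6 -7.2 57.3  0.  17.2] [ 0.39  0.43 -2.17]
t 7.4167 shift m [ 0.0001  0.0136 -0.0001] rot [0.   0.03 0.04] ee [556.2 222.6 188.6] F [-0.3 -0.1 -2.7]
[556.39598848 222.62933646 188.86482515]
```

View pics/d4c.png

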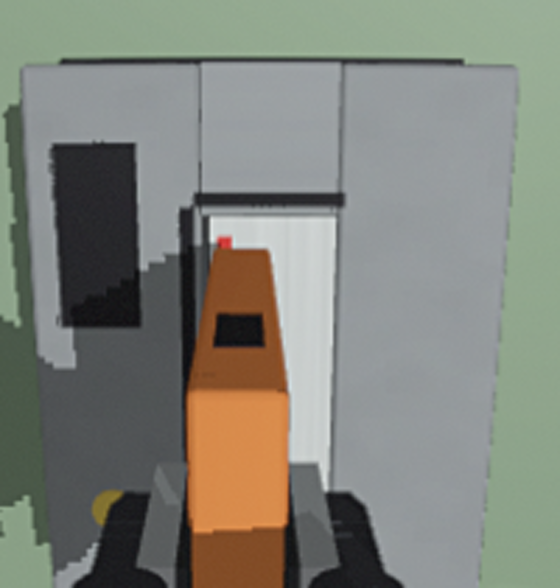

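View pics/scene4.png

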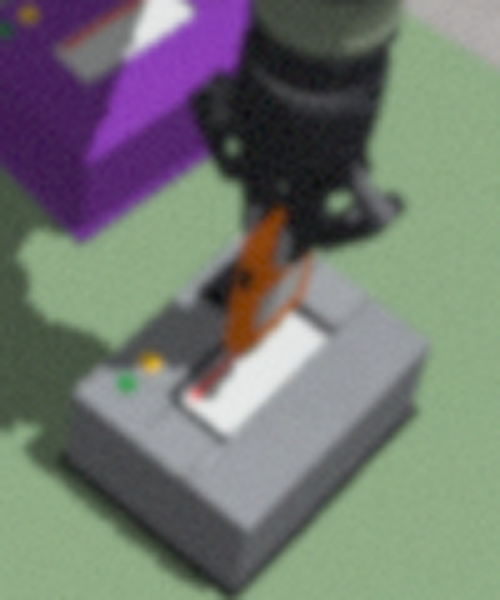

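```bash
python3 - <<'E'
from h import *
import pickle
s,c=pickle.load(open("d4.pkl","rb"));T=pose(s)
f=lambda L:[(195+(x-1)/2.8,90+(y-1)/2.8) for x,y in L]
q=lambda n,L,z=85:print(n,plane(c,f(L),z,T)[:,:2].round(1).tolist())
for z in (105,107,109): q("body lower end edge",[(217,248),(268,248)],z)
q("body upper end edge",[(188,390),(289,390)],188.3+24)
q("seams",[(200,65),(199,192),(343,65),(342,190)])
q("black in",[(270,206)])
E
```

```text
body lower end edge [[525.6, 218.2], [526.1, 230.8]]
body lower end edge [[525.2, 218.3], [525.8, 230.7]]
body lower end edge [[524.9, 218.3], [525.4, 230.7]]
body upper end edge [[525.3, 216.5], [525.9, 230.1]]
seams [[481.6, 215.6], [514.0, 213.6], [483.1, 252.2], [515.1, 251.4]]
black in [[518.6, 232.2]]
```

>>> servo_tool(moves=[[[-0.0008,0.003,0],[0,0,0]],[[-0.0008,0.006,0],[0,0,0]],[[-0.0008,0.009,0],[0,0,0]],[[-0.0008,0.012,0],[0,0,0]],[[-0.0008,0.015,0],[0,0,0]],[[-0.0008,0.018,0],[0,0,0]],[[-0.0008,0.021,0],[0,0,0]],[[-0.0008,0.021,0],[0,0,0]]])

```text
time_s: 8.18
ee_pos: [556.4, 222.0, 167.6]
tool_rot: [[0.043, 0.001, -0.999], [0.999, 0.001, 0.043], [0.001, -1.0, -0.001]]
contact_force: [0.0, -0.5, 1.8]
finger_gap: 12.7
```

```bash
python3 tgt.py 556.3 222 150 87.5
```

```text
t 8.1833 shift m [-0.      0.0176  0.0001] rot [0.05 0.04 0.06] ee [556.4 222.  167.6] F [ 0.  -0.5  1.8]
```

>>> servo_tool(moves=[[[0,0.003,0],[0,0,0]],[[0,0.006,0],[0,0,0]],[[0,0.009,0],[0,0,0]],[[0,0.012,0],[0,0,0]],[[0,0.015,0],[0,0,0]],[[0,0.018,0],[0,0,0]],[[0,0.018,0],[0,0,0]]])

```text
time_s: 8.77
ee_pos: [556.0, 221.0, 148.4]
tool_rot: [[0.043, -0.0, -0.999], [0.999, -0.001, 0.043], [-0.001, -1.0, 0.0]]
contact_force: [0.8, -2.2, -1.0]
finger_gap: 12.8
```

```bash
python3 tgt.py 556.3 222 138 87.5; python3 -c "
from plant import *
print(get_state()['torque'].round(3))"
```

```text
t 8.7667 shift m [ 0.001   0.0104 -0.0003] rot [-0.02  0.01 -0.07] ee [556.  221.  148.4] F [ 0.8 -2.2 -1. ]
[-0.907 -0.21   0.055]
```

>>> servo_tool(moves=[[[0.001,0.003,0],[0,0,0]],[[0.001,0.006,0],[0,0,0]],[[0.001,0.009,0],[0,0,0]],[[0.001,0.011,0],[0,0,0]],[[0.001,0.011,0],[0,0,0]]])

```text
time_s: 9.18
ee_pos: [555.8, 222.1, 137.0]
tool_rot: [[0.043, -0.001, -0.999], [0.999, -0.001, 0.043], [-0.001, -1.0, 0.001]]
contact_force: [0.6, -2.1, 0.2]
finger_gap: 13.1
```

```bash
python3 tgt.py 556.3 222 131 87.5; python3 look.py d5
```

```text
t 9.1833 shift m [-0.0001  0.006  -0.0005] rot [-0.05  0.02 -0.07] ee [555.8 222.1 137. ] F [ 0.6 -2.1  0.2]
9.1833 [555.8 222.1 137. ] [ 14.7  28.1 -11.1  50.8  -0.1  17.2] [ 0.58 -2.13  0.19]
```

View pics/d5.png

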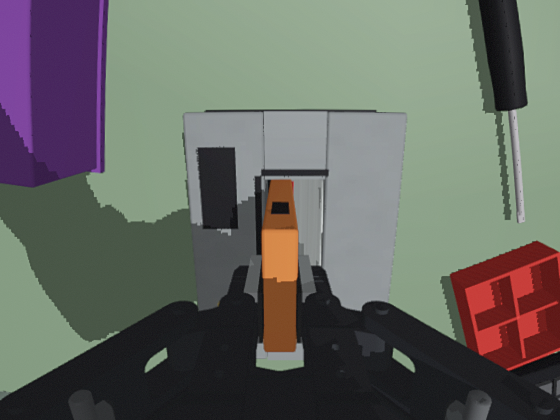

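The flap is swung down beside the module at about (310,220), and the module is inside the slot. Next I'll approach the socket plate slowly.

>>> servo_tool(moves=[[[0,0.0015,0],[0,0,0]],[[0,0.003,0],[0,0,0]],[[0,0.0045,0],[0,0,0]],[[0,0.006,0],[0,0,0]],[[0,0.006,0],[0,0,0]]])

```text
time_s: 9.65
ee_pos: [555.6, 221.5, 130.6]
tool_rot: [[0.044, -0.001, -0.999], [0.999, -0.003, 0.044], [-0.003, -1.0, 0.001]]
contact_force: [0.6, -1.8, -0.9]
finger_gap: 12.8
```

>>> servo_tool(moves=[[[0,0.001,0],[0,0,0]],[[0,0.002,0],[0,0,0]],[[0,0.002,0],[0,0,0]]])

```text
time_s: 9.9
ee_pos: [555.5, 221.2, 128.6]
tool_rot: [[0.044, -0.002, -0.999], [0.999, -0.003, 0.044], [-0.003, -1.0, 0.001]]
contact_force: [0.0, -2.8, -0.3]
finger_gap: 13.1
```

>>> servo_tool(moves=[[[0,0.001,0],[0,0,0]],[[0,0.002,0],[0,0,0]],[[0,0.002,0],[0,0,0]]])

```text
time_s: 10.15
ee_pos: [555.7, 221.2, 127.1]
tool_rot: [[0.044, -0.001, -0.999], [0.999, -0.003, 0.044], [-0.003, -1.0, 0.001]]
contact_force: [-0.9, -3.0, 4.7]
finger_gap: 12.9
```

>>> servo_tool(moves=[[[0,0.001,0],[0,0,0]],[[0,0.002,0],[0,0,0]],[[0,0.002,0],[0,0,0]]])

```text
time_s: 10.4
ee_pos: [555.7, 221.2, 126.0]
tool_rot: [[0.043, -0.0, -0.999], [0.999, -0.003, 0.043], [-0.003, -1.0, 0.0]]
contact_force: [-2.0, -4.5, 7.1]
finger_gap: 13.0
```

>>> servo_tool(moves=[[[0,0.0005,-0.002],[0,0,0]],[[0,0.0008,-0.004],[0,0,0]],[[0,0.0008,-0.004],[0,0,0]]])

```text
time_s: 10.65
ee_pos: [558.2, 221.6, 125.5]
tool_rot: [[0.043, -0.003, -0.999], [0.999, -0.002, 0.043], [-0.002, -1.0, 0.003]]
contact_force: [-5.4, -2.2, 7.7]
finger_gap: 12.8
```

>>> servo_tool(moves=[[[0,0.0005,-0.002],[0,0,0]],[[0,0.0008,-0.004],[0,0,0]],[[0,0.0008,-0.004],[0,0,0]]])

```text
time_s: 10.9
ee_pos: [560.3, 221.7, 125.0]
tool_rot: [[0.043, -0.007, -0.999], [0.999, -0.001, 0.043], [-0.001, -1.0, 0.007]]
contact_force: [-5.4, -3.2, 7.4]
finger_gap: 13.4
```

>>> servo_tool(moves=[[[0,0.0005,-0.002],[-0.4,0,0]],[[0,0.0005,-0.004],[-0.4,0,0]],[[0,0.0005,-0.005],[-0.4,0,0]],[[0,0.0005,-0.005],[-0.4,0,0]]])

```text
time_s: 11.23
ee_pos: [563.2, 221.9, 124.7]
tool_rot: [[0.042, -0.004, -0.999], [0.999, -0.0, 0.042], [-0.0, -1.0, 0.004]]
contact_force: [-5.0, -2.4, 8.4]
finger_gap: 12.9
```

>>> servo_tool(moves=[[[0,0.0005,-0.002],[-0.3,0,0]],[[0,0.0005,-0.004],[-0.3,0,0]],[[0,0.0005,-0.004],[-0.3,0,0]]])

```text
time_s: 11.48
ee_pos: [565.0, 221.9, 124.4]
tool_rot: [[0.042, -0.003, -0.999], [0.999, 0.0, 0.042], [-0.0, -1.0, 0.003]]
contact_force: [-6.7, -3.0, 8.3]
finger_gap: 13.1
```

>>> servo_tool(moves=[[[0,0,-0.002],[-0.3,0,0]],[[0,0,-0.004],[-0.3,0,0]],[[0,0,-0.004],[-0.3,0,0]]])

```text
time_s: 11.73
ee_pos: [566.5, 221.7, 124.5]
tool_rot: [[0.041, -0.002, -0.999], [0.999, -0.0, 0.041], [-0.0, -1.0, 0.002]]
contact_force: [-6.6, -3.8, 8.3]
finger_gap: 12.6
```

>>> servo_tool(moves=[[[0,0.0003,-0.002],[-0.3,0,0]],[[0,0.0003,-0.004],[-0.3,0,0]],[[0,0.0003,-0.004],[-0.3,0,0]]])

```text
time_s: 11.98
ee_pos: [568.4, 221.6, 124.4]
tool_rot: [[0.041, -0.001, -0.999], [0.999, 0.0, 0.041], [0.0, -1.0, 0.001]]
contact_force: [-5.5, -2.8, 7.6]
finger_gap: 13.3
```

>>> servo_tool(moves=[[[0,0.0002,-0.002],[0,0,0]],[[0,0.0002,-0.004],[0,0,0]],[[0,0.0002,-0.005],[0,0,0]]])

```text
time_s: 12.23
ee_pos: [571.3, 221.5, 124.4]
tool_rot: [[0.04, -0.005, -0.999], [0.999, 0.0, 0.04], [0.0, -1.0, 0.005]]
contact_force: [-5.5, -2.6, 6.6]
finger_gap: 13.2
```

>>> servo_tool(moves=[[[0,0.0002,-0.002],[0,0,0]],[[0,0.0002,-0.004],[0,0,0]],[[0,0.0002,-0.005],[0,0,0]]])

```text
time_s: 12.48
ee_pos: [574.5, 221.3, 124.3]
tool_rot: [[0.04, -0.008, -0.999], [0.999, 0.0, 0.04], [0.0, -1.0, 0.008]]
contact_force: [-5.7, -3.5, 7.5]
finger_gap: 13.1
```

>>> servo_tool(moves=[[[0,0.0002,-0.002],[-0.5,0,0]],[[0,0.0002,-0.004],[-0.5,0,0]],[[0,0.0002,-0.005],[-0.5,0,0]]])

```text
time_s: 12.73
ee_pos: [577.2, 221.1, 124.1]
tool_rot: [[0.039, -0.004, -0.999], [0.999, 0.0, 0.039], [0.0, -1.0, 0.004]]
contact_force: [-5.8, -2.8, 5.9]
finger_gap: 13.2
```

>>> servo_tool(moves=[[[0,0.0002,-0.002],[-0.5,0,0]],[[0,0.0002,-0.004],[-0.5,0,0]],[[0,0.0002,-0.004],[-0.5,0,0]]])

```text
time_s: 12.98
ee_pos: [579.2, 220.9, 124.0]
tool_rot: [[0.039, 0.001, -0.999], [0.999, -0.0, 0.039], [-0.0, -1.0, -0.001]]
contact_force: [-4.6, -3.4, 6.9]
finger_gap: 13.4
```

>>> servo_tool(moves=[[[0.0005,0.0003,-0.002],[0,0,0]],[[0.0005,0.0003,-0.004],[0,0,0]],[[0.0005,0.0003,-0.004],[0,0,0]]])

```text
time_s: 13.23
ee_pos: [581.3, 221.1, 123.8]
tool_rot: [[0.039, -0.002, -0.999], [0.999, -0.0, 0.039], [-0.001, -1.0, 0.002]]
contact_force: [-4.6, -2.6, 6.3]
finger_gap: 13.1
```

```bash
python3 look.py d6; python3 -c "
import pickle;s,c=pickle.load(open('d6.pkl','rb'));from h import *
crop(c['frame'],170,90,400,370,2,'pics/d6c.png')"
```

```text
13.2333 [581.3 221.1 123.8] [14.  31.1 -8.  51.   0.  16.2] [-4.63 -2.6   6.3 ]
```

View pics/d6c.png

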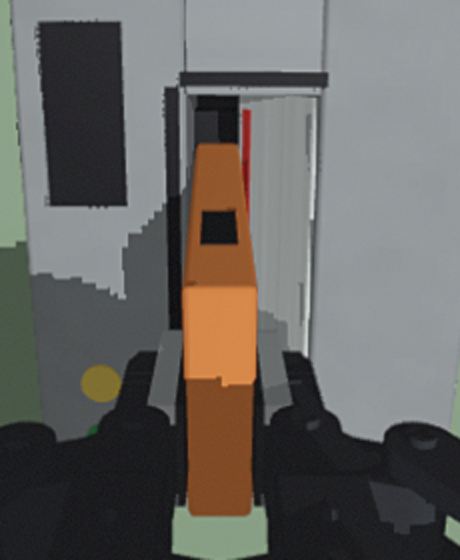

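```bash
python3 - <<'E'
from h import *
import pickle
s,c=pickle.load(open("d6.pkl","rb"));T=np.eye(4)
f=lambda L:[(170+(x-.5)/2,90+(y-.5)/2) for x,y in L]
o,d=rays(c,f([(185,286),(257,286),(252,515),(188,515)]),T)
for y in (-22,-24,-26):
    P=o+d*((y-o[1])/d[:,1])[:,None]; print(y,P.round(1).tolist(),P.mean(0).round(1))
o,d=rays(c,f([(196,144),(238,144)]),T)
for y in (76,80,84): print(y,(o+d*((y-o[1])/d[:,1])[:,None]).round(1).tolist())
E
```

```text
-22 [[-7.3, -22.0, 28.1], [6.6, -22.0, 28.1], [6.5, -22.0, -25.4], [-7.6, -22.0, -25.4]] [ -0.5 -22.    1.3]
-24 [[-7.2, -24.0, 28.8], [6.5, -24.0, 28.8], [6.4, -24.0, -23.8], [-7.5, -24.0, -23.8]] [ -0.5 -24.    2.5]
-26 [[-7.1, -26.0, 29.5], [6.4, -26.0, 29.5], [6.2, -26.0, -22.2], [-7.3, -26.0, -22.2]] [ -0.5 -26.    3.7]
76 [[-8.4, 76.0, 42.4], [5.5, 76.0, 42.4]]
80 [[-8.5, 80.0, 41.9], [5.6, 80.0, 41.9]]
84 [[-8.7, 84.0, 41.3], [5.7, 84.0, 41.3]]
```

The picture and the fit show the module has pivoted about 6.5° in the grip, with the foot trailing toward -x. I'll lift clear of the plate with the flap still held by the body, tilt the tool to stand the module upright, and then probe by short lowerings instead of dragging.

>>> servo_tool(moves=[[[0,-0.003,0],[0,0,0]],[[0,-0.007,0],[0,0,0]],[[0,-0.009,0.002],[-2,0,0]],[[0,-0.009,0.004],[-4,0,0]],[[0,-0.009,0.006],[-6.5,0,0]],[[0,-0.009,0.006],[-6.5,0,0]],[[0,-0.009,0.006],[-6.5,0,0]]])

```text
time_s: 13.87
ee_pos: [574.1, 220.9, 132.5]
tool_rot: [[0.039, 0.109, -0.993], [0.999, -0.006, 0.038], [-0.002, -0.994, -0.109]]
contact_force: [-1.9, -4.9, -3.0]
finger_gap: 13.0
```

```bash
python3 look.py d7; python3 -c "
import pickle;s,c=pickle.load(open('d7.pkl','rb'));from h import *
print(s['tool_rot'].round(4).tolist())
crop(c['frame'],170,90,400,370,2,'pics/d7c.png')"
```

```text
13.8667 [574.1 220.9 132.5] [ 15.1  26.  -15.8  42.3  -2.   17.2] [-1.94 -4.91 -2.96]
[[0.0386, 0.1086, -0.9933], [0.9993, -0.006, 0.0381], [-0.0018, -0.9941, -0.1088]]
```

View pics/d7c.png

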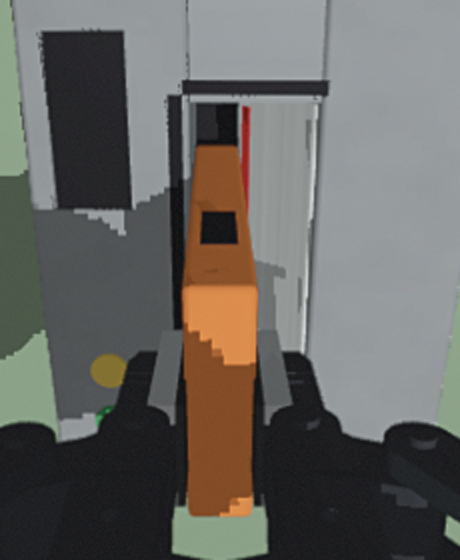

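```bash
cat > up.py <<'E'
import pickle,sys
from h import *
s,c=pickle.load(open(sys.argv[1]+".pkl","rb"));T=pose(s); n=eval(sys.argv[2])  # crop coords: topL topR botL botR far
f=lambda L:[(170+(x-.5)/2,90+(y-.5)/2) for x,y in L]
o,d=rays(c,f(n),T)
def at(i,z): return o+d[i]*((z-o[2])/d[i][2])
for top in (154,156,158,160):
    a=(at(0,top)+at(1,top))/2; b=(at(2,top-106)+at(3,top-106))/2; e=(at(4,top)+at(5,top))/2
    print(top,"near top",a.round(1),"near bottom",b.round(1),"far top",e.round(1),"len",np.linalg.norm(e-a).round(1),"widths",np.linalg.norm(at(0,top)-at(1,top)).round(1),np.linalg.norm(at(2,top-106)-at(3,top-106)).round(1))
E
python3 up.py d7 "[(184,286),(257,286),(195,147),(238,147),(252,515),(188,515)]"
python3 - <<'E'
from h import *
import pickle
s,c=pickle.load(open("d7.pkl","rb"));T=pose(s)
f=lambda L:[(170+(x-.5)/2,90+(y-.5)/2) for x,y in L]
print(plane(c,f([(188,82),(187,100),(326,82),(322,100)]),85,T).round(1).tolist(), plane(c,f([(216,142),(250,98)]),85,T).round(1).tolist())
E
```

```text
154 near top [542.5 221.6 154. ] near bottom [542.2 220.3  48. ] far top [600.  219.3 154. ] len 57.6 widths 13.8 14.5
156 near top [541.5 221.7 156. ] near bottom [541.7 220.3  50. ] far top [598.  219.4 156. ] len 56.6 widths 13.6 14.4
158 near top [540.5 221.7 158. ] near bottom [541.2 220.4  52. ] far top [596.  219.5 158. ] len 55.5 widths 13.3 14.2
160 near top [539.5 221.7 160. ] near bottom [540.7 220.4  54. ] far top [594.  219.6 160. ] len 54.5 widths 13.1 14.1
[[514.6, 213.9, 85.0], [519.5, 213.3, 85.0], [516.0, 251.3, 85.0], [520.8, 250.3, 85.0]] [[531.5, 220.8, 85.0], [519.6, 230.6, 85.0]]
```

>>> servo_tool(moves=[[[0.001,0,0],[0,0,-0.4]],[[0.002,0,0],[0,0,-0.7]],[[0.002,0,0],[0,0,-0.7]],[[0.002,0,0],[0,0,-0.7]]])

```text
time_s: 14.25
ee_pos: [574.3, 221.9, 131.5]
tool_rot: [[0.038, 0.106, -0.994], [0.999, 0.005, 0.039], [0.009, -0.994, -0.106]]
contact_force: [-1.9, -5.4, -5.3]
finger_gap: 13.0
```

>>> servo_tool(moves=[[[0,0.0015,0.0002],[0,0,0]],[[0,0.003,0.0003],[0,0,0]],[[0,0.004,0.0004],[0,0,0]],[[0,0.004,0.0004],[0,0,0]]])

```text
time_s: 14.58
ee_pos: [575.4, 222.2, 128.2]
tool_rot: [[0.038, 0.108, -0.993], [0.999, 0.005, 0.039], [0.009, -0.994, -0.108]]
contact_force: [-0.8, -3.1, 2.2]
finger_gap: 12.9
```

>>> servo_tool(moves=[[[0,0.001,0.0001],[0,0,0]],[[0,0.002,0.0002],[0,0,0]],[[0,0.002,0.0002],[0,0,0]]])

```text
time_s: 14.83
ee_pos: [575.7, 222.4, 126.8]
tool_rot: [[0.038, 0.109, -0.993], [0.999, 0.005, 0.039], [0.01, -0.994, -0.108]]
contact_force: [-2.0, -2.9, 5.0]
finger_gap: 12.7
```

>>> servo_tool(moves=[[[0,-0.002,0],[0,0,0]],[[0,-0.0045,-0.001],[0,0,0]],[[0,-0.0045,-0.003],[0,0,0]],[[0,-0.0045,-0.004],[0,0,0]],[[0,-0.0045,-0.004],[0,0,0]]])

```text
time_s: 15.25
ee_pos: [578.2, 221.8, 130.9]
tool_rot: [[0.038, 0.106, -0.994], [0.999, 0.005, 0.039], [0.009, -0.994, -0.106]]
contact_force: [-2.1, -4.1, -3.4]
finger_gap: 13.1
```

>>> servo_tool(moves=[[[0,0.0015,0.0002],[0,0,0]],[[0,0.003,0.0003],[0,0,0]],[[0,0.0045,0.0005],[0,0,0]],[[0,0.005,0.0005],[0,0,0]],[[0,0.005,0.0005],[0,0,0]]])

```text
time_s: 15.67
ee_pos: [579.1, 222.3, 126.9]
tool_rot: [[0.038, 0.108, -0.993], [0.999, 0.006, 0.039], [0.01, -0.994, -0.108]]
contact_force: [-2.0, -3.1, 4.6]
finger_gap: 13.0
```

Contact again at offset of about +8. Next probe is at about +11.5.

>>> servo_tool(moves=[[[0,-0.002,0],[0,0,0]],[[0,-0.0045,-0.001],[0,0,0]],[[0,-0.0045,-0.003],[0,0,0]],[[0,-0.0045,-0.005],[0,0,0]],[[0,-0.0045,-0.005],[0,0,0]]])

```text
time_s: 16.08
ee_pos: [583.3, 221.8, 131.4]
tool_rot: [[0.038, 0.107, -0.993], [0.999, 0.005, 0.039], [0.009, -0.994, -0.107]]
contact_force: [-1.4, -3.3, -3.1]
finger_gap: 12.7
```

>>> servo_tool(moves=[[[0,0.0015,0.0002],[0,0,0]],[[0,0.003,0.0003],[0,0,0]],[[0,0.0045,0.0005],[0,0,0]],[[0,0.005,0.0005],[0,0,0]],[[0,0.005,0.0005],[0,0,0]]])

```text
time_s: 16.5
ee_pos: [583.9, 222.0, 126.6]
tool_rot: [[0.038, 0.109, -0.993], [0.999, 0.005, 0.039], [0.009, -0.994, -0.108]]
contact_force: [0.4, -3.8, 0.3]
finger_gap: 12.9
```

>>> servo_tool(moves=[[[0,0.001,0.0001],[0,0,0]],[[0,0.002,0.0002],[0,0,0]],[[0,0.003,0.0003],[0,0,0]],[[0,0.003,0.0003],[0,0,0]]])

```text
time_s: 16.83
ee_pos: [584.1, 222.0, 123.5]
tool_rot: [[0.038, 0.109, -0.993], [0.999, 0.005, 0.039], [0.009, -0.994, -0.109]]
contact_force: [-0.3, -2.8, -0.6]
finger_gap: 13.1
```

The force stays near zero below plate level, so the foot is in the hole. I'll lower it gently.

>>> servo_tool(moves=[[[0,0.0015,0.0002],[0,0,0]],[[0,0.003,0.0003],[0,0,0]],[[0,0.004,0.0004],[0,0,0]],[[0,0.004,0.0004],[0,0,0]]])

```text
time_s: 17.17
ee_pos: [584.0, 222.0, 119.1]
tool_rot: [[0.038, 0.109, -0.993], [0.999, 0.005, 0.039], [0.009, -0.994, -0.108]]
contact_force: [-0.9, -3.6, -1.3]
finger_gap: 12.8
```

>>> servo_tool(moves=[[[0,0.001,0.0001],[0,0,0]],[[0,0.002,0.0002],[0,0,0]],[[0,0.002,0.0002],[0,0,0]]])

```text
time_s: 17.42
ee_pos: [583.9, 221.9, 116.9]
tool_rot: [[0.038, 0.108, -0.993], [0.999, 0.005, 0.039], [0.009, -0.994, -0.108]]
contact_force: [-0.7, -2.2, -0.8]
finger_gap: 12.9
```

>>> servo_tool(moves=[[[0,0.001,0.0001],[0,0,0]],[[0,0.002,0.0002],[0,0,0]],[[0,0.002,0.0002],[0,0,0]]])

```text
time_s: 17.67
ee_pos: [583.9, 221.9, 114.6]
tool_rot: [[0.038, 0.108, -0.993], [0.999, 0.005, 0.039], [0.009, -0.994, -0.108]]
contact_force: [0.4, -2.5, -0.8]
finger_gap: 12.6
```

```bash
python3 look.py d8; python3 -c "
import pickle;s,c=pickle.load(open('d8.pkl','rb'));from h import *
crop(c['frame'],170,90,400,370,2,'pics/d8c.png')"
```

```text
17.6667 [583.9 221.9 114.6] [ 14.7  27.8 -15.7  40.4  -1.3  16.8] [ 0.42 -2.49 -0.82]
```

View pics/d8c.png

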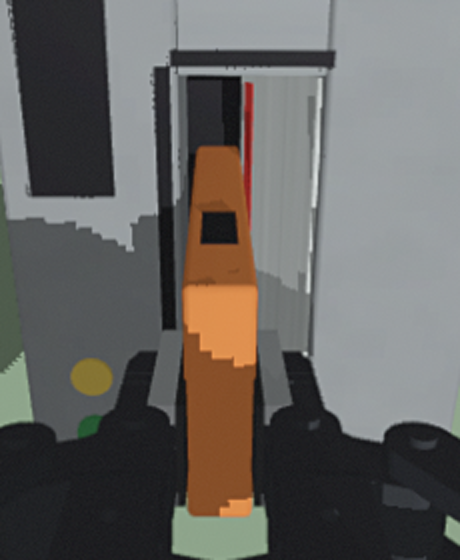

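>>> servo_tool(moves=[[[0,0.0008,0.0001],[0,0,0]],[[0,0.0015,0.0002],[0,0,0]],[[0,0.0015,0.0002],[0,0,0]]])

```text
time_s: 17.97
ee_pos: [584.2, 221.9, 113.8]
tool_rot: [[0.039, 0.109, -0.993], [0.999, 0.005, 0.039], [0.009, -0.994, -0.109]]
contact_force: [-1.8, -3.2, 3.5]
finger_gap: 13.1
```

>>> servo_tool(moves=[[[0,0.0008,0.0001],[0,0,0]],[[0,0.001,0.0001],[0,0,0]],[[0,0.001,0.0001],[0,0,0]]])

```text
time_s: 18.22
ee_pos: [584.2, 221.9, 113.4]
tool_rot: [[0.038, 0.11, -0.993], [0.999, 0.005, 0.039], [0.009, -0.994, -0.109]]
contact_force: [-2.5, -2.6, 7.1]
finger_gap: 12.7
```

>>> servo_tool(moves=[[[0,0.0008,0.0001],[0,0,0]],[[0,0.0008,0.0001],[0,0,0]],[[0,0.0008,0.0001],[0,0,0]]])

```text
time_s: 18.47
ee_pos: [584.2, 221.9, 113.2]
tool_rot: [[0.038, 0.11, -0.993], [0.999, 0.005, 0.039], [0.009, -0.994, -0.11]]
contact_force: [-1.9, -4.1, 6.5]
finger_gap: 12.8
```

```bash
python3 look.py d9; python3 -c "
import pickle;s,c=pickle.load(open('d9.pkl','rb'));from h import *
crop(c['frame'],170,90,400,370,2,'pics/d9c.png')"
```

```text
18.4667 [584.2 221.9 113.2] [ 14.7  27.9 -15.9  40.1  -1.3  16.9] [-1.89 -4.06  6.51]
```

View pics/d9c.png

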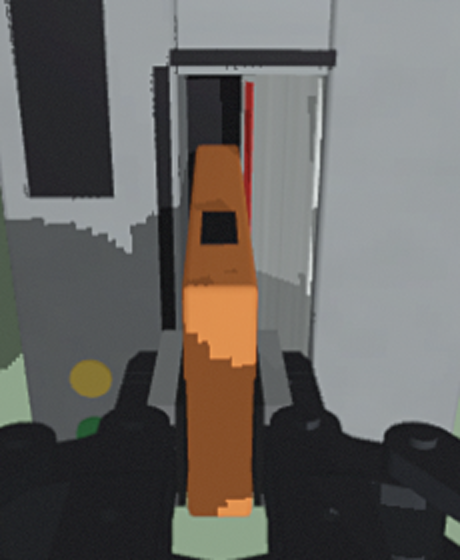

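>>> servo_tool(moves=[[[0,0,0],[0,0,0]],[[0,0,0],[0,0,0]],[[0,0,0],[0,0,0]],[[0,0,0],[0,0,0]],[[0,0,0],[0,0,0]],[[0,0,0],[0,0,0]]], jaw=0.5)

```text
time_s: 19.02
ee_pos: [584.2, 222.1, 113.1]
tool_rot: [[0.038, 0.11, -0.993], [0.999, 0.005, 0.039], [0.009, -0.994, -0.109]]
contact_force: [-0.2, 0.4, 1.3]
finger_gap: 42.8
```

```bash
python3 look.py e1
```

```text
19.0167 [584.2 222.1 113.1] [ 14.7  27.9 -15.9  40.1  -1.3  16.9] [-0.24  0.38  1.3 ]
```

View pics/e1.png

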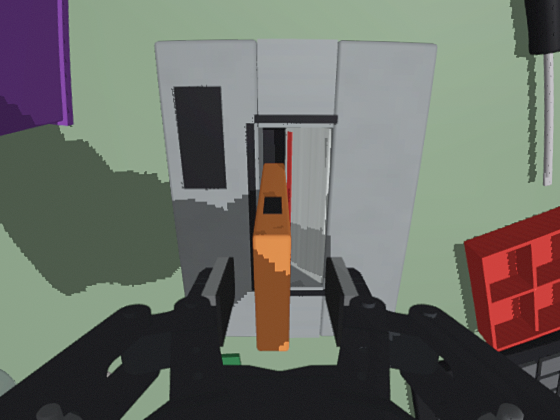

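>>> servo_tool(moves=[[[0,-0.01,-0.001],[0,0,0]],[[0,-0.03,-0.003],[0,0,0]],[[0,-0.06,-0.006],[0,0,0]],[[0,-0.1,-0.01],[3,0,0]],[[0,-0.14,-0.014],[6.3,0,0]],[[0,-0.17,-0.018],[6.3,0,0]],[[0,-0.17,-0.018],[6.3,0,0]],[[0,-0.17,-0.018],[6.3,0,0]]])

```text
time_s: 19.73
ee_pos: [585.0, 220.8, 287.0]
tool_rot: [[0.038, 0.005, -0.999], [0.999, 0.011, 0.039], [0.011, -1.0, -0.005]]
contact_force: [-0.4, 0.3, -0.6]
finger_gap: 42.7
```

```bash
python3 look.py e2; python3 - <<'E'
from h import *
import pickle
s,c=pickle.load(open("e2.pkl","rb"))
crop(c["frame"],190,70,370,300,2.5,"pics/e2c.png")
from plant import *
c=capture("top"); cv2.imwrite("pics/top_e.png",c["frame"][:,:,::-1])
c=capture("scene"); cv2.imwrite("pics/scene_e.png",c["frame"][:,:,::-1])
E
```

```text
19.7333 [585.  220.8 287. ] [13.7 25.   6.6 71.1  0.5 15.9] [-0.43  0.26 -0.56]
```

View pics/e2c.png

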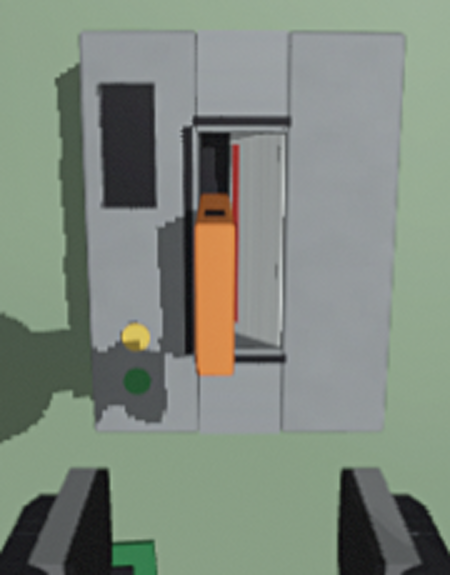

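View pics/scene_e.png

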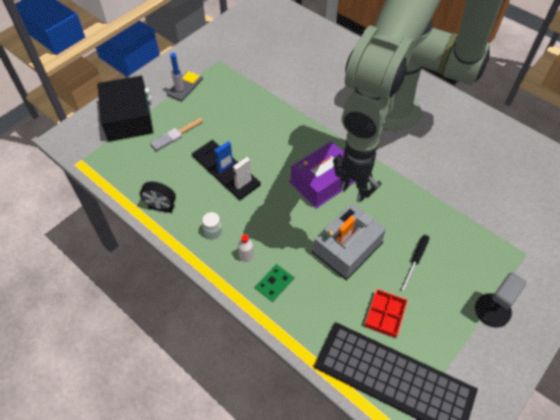

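View pics/top_e.png

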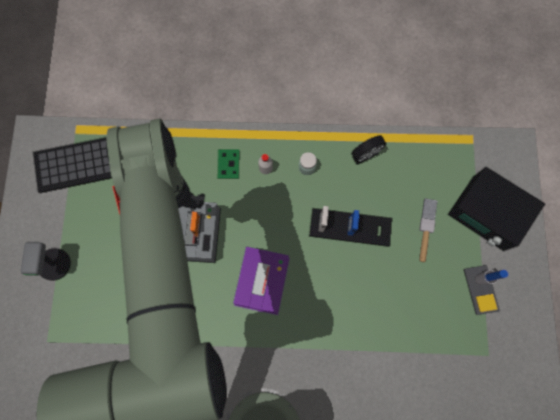

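```bash
python3 - <<'E'
from h import *
import pickle
s,c=pickle.load(open("e2.pkl","rb"));T=pose(s)
px=[(190+x/2.5,70+y/2.5) for x,y in [(195.5,221),(235.5,221),(234,375),(197,375),(201,195),(231,195)]]
for z in (139,141,143,146):
    P=plane(c,px[:4],z,T); print(z,P.mean(0).round(1),np.linalg.norm((P[0]+P[1]-P[2]-P[3])/2).round(1),((P[0]+P[1])/2).round(1))
print("near bottom visible at dock top z85",plane(c,px[4:],85,T).round(1).tolist())
E
```

```text
139 [578.2 219.1 139. ] 56.6 [549.9 220.3 139. ]
141 [577.7 219.2 141. ] 56.2 [549.7 220.3 141. ]
143 [577.3 219.2 143. ] 55.8 [549.4 220.3 143. ]
146 [576.6 219.2 146. ] 55.3 [549.  220.3 146. ]
near bottom visible at dock top z85 [[545.9, 214.6, 85.0], [546.4, 226.9, 85.0]]
```

```bash
python3 -c "
from plant import *
print(get_state()['contact_force'].round(2)); print(job_done())"
```

```text
[ 0.21 -0.76 -0.06]
the job is handed in; nothing more can be done
None
```

The orange module is loaded in the grey dock and released, and I handed the job in at about 20 s. I lifted it out of the rack's end pocket and opened the flap with the foot, in the lane on the free-edge side. The flap stayed held open while I felt for the socket, which was about 12 mm to the +x side of the lane's middle.

**Checks that passed:**
- **Seating:** the foot dropped into the hole with almost no force. The shoulders then met the plate about 15 mm lower, where 14 was expected, with about 8 N of contact.
- **Final picture:** the released module's top face fits a height of about 142 ± 4 mm, against 141 mm when fully home.
- **Surroundings:** the flap leans on the module. The blue and white modules and the other objects look undisturbed, and the arm is clear with almost no force on it.
- **Force:** every reading at the end of a move showed contact under about 13 N.

**What went wrong or disagreed:**
- **First search:** I dragged the foot along the plate and the module tilted about 6.5° in the grip, so that search found nothing. I lifted off the plate, stood the module upright, shifted about 2 mm in y and probed by short lowerings instead. The gripper stayed tilted until release.
- **Height estimate:** while I was still gripping, the arm's position readings put the module about 3 mm lower than home. The contact forces and the final picture both agree with fully home.

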